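Level the tripod deck with a wedge and fit its drilled plate

ROBOT

A 6-joint arm with a two-finger parallel gripper is mounted at the origin on a cart in front of the work surface, level with it; the furniture and walls round the work are solid. World frame = base frame: x ahead of the robot, y to its left, z up, the work surface at z = 0. Lengths are in mm, angles in rad, forces in N, time in s.
With the tool pointing down it reaches from about 275 to 875 mm from the base axis. Payload 12.5 kg.
Tool frame: the origin (TCP) lies between the finger pads; the fingertips stand 17 mm ahead of it and the grasp point (between the pads) lies 2 mm behind it; z points along the fingers, y is the line along which they close (so a half turn about z gives the same grasp; the last joint's range is limited). The gripper opens to 85 mm and grips with 20 to 120 N. Pads are 22 mm wide; open, the fingers measure 114 mm over their backs; the gripper's body (76 mm by 85 mm) begins 54 mm behind the grasp point. The pads swing forward as they close: fully open they stand 13 mm farther back than shut.
Start: joints at [1.163, 0.351, 1.652, -0, 1.139, -0.085], TCP at [174.441, 521.589, 225.89] pointing down, gripper open.
Joint ranges: [-2.75, 2.75], [-0.79, 2.1], [0.01, 2.65], [-1.57, 4.71], [0.07, 3.14], [-2.87, 2.87]. Speed limits (rad/s): [2.22, 2.22, 2.79, 3.14, 3.14, 3.14].

INTERFACE

Orientations are given as a unit quaternion [x, y, z, w].
In Python, from workcell import manip gives the robot as it stands.
- The arm moves only by the tool apply_moves, never from a script. Its argument "targets" is a list of rows, each a list of 7 numbers: the shift along the tool's x, y, z in mm, then the turn, a rotation vector about the tool's x, y, z in rad, then the finger opening in mm, from 0 to 85.4. A call has 1 to 12 rows; each row is the pose to reach, as a shift and turn from the pose commanded when the call began, along the tool's axes at that moment; what a row does not reach only later rows make up. A row lasts 1/8 s, in which the tool goes at most 62.5 mm and 10.7 degrees, less where a joint would pass 70% of its speed; a pose out of reach is approached as far as the arm can. A call with a gripper value outside its range is refused whole. The fingers move at their own pace and stop on an object; "squeeze" is the grip in N (left out, the last holds). Time passes only in rows, so rows that repeat a pose let the fingers close. It gives the time, the measured TCP pose, the force, the opening and the grip force at its end, in the units of the state.
- manip.observe(): the state, without advancing time (a new reading comes with each control period).
- manip.read_camera(name): name is "side" or "top" or "wrist"; returns a dict with "pixels" (384x512x3 uint8, red, green, blue), "depth" (384x512 float32, mm along the optical axis (not along the pixel's ray), 0 where there is no reading), "mtx" (3x3 intrinsics, pixels), "k1" (the pictures are not rectified: a ray, as slopes to the right and down, at radius r is drawn at 1 + k1 r^2 times it, then the intrinsics apply), "rvec" (rotation vector, rad) and "tvec" (3), from world to camera coordinates, as OpenCV has them; the wrist camera has in their place "hand_eye" (4x4, takes a point from camera to tool coordinates, whose origin is the TCP and whose axes are the flange's). Camera axes: x right, y down, z forward; pixel columns grow to the right and rows downward; lengths in mm; the calibration is good to about 2 mm. A picture is of the moment at which its call begins: read the wrist's pose just before it.
- manip.hand_in(): hands the job in; it is judged then, once.
Trained networks look in a picture, given as the dict that the camera call returned (one of the last four; its "shot" number tells which), for a name from the list of things; names that differ only in an ending like _2 or _b are one class to them, and where a whole thing is asked for, a point or a joint stands for the part that bears it (a point fixed in the world has none). Each returns a list of dicts, best first, with "confidence" (0 to 1); they miss things now and then, are a little off and sometimes report something else, mostly with a low value. They report only what shows in the picture. A call takes as long as a camera call. They do not tell look-alikes from the thing itself.
- manip.boxes_of(label, picture): "bbox" ([left, top, right, bottom] in pixels, round what is visible of it).
- manip.trace(label, picture): "pixels" (384x512 bool, what is visible of it) and "bbox" ([left, top, right, bottom] in pixels, round what is visible of it).
The state is a dict: "time_s": time; "joints": joint angles; "joint_vel": joint speeds; "tau": joint torques, N m; "tool_pos": TCP position; "eef_rot": TCP orientation; "wrist_force": force on the tool from outside, world axes, zero at the start; "wrist_torque": the same for the moment, N m; "grip_width": finger opening in mm; "gripper_force": force on a finger pad.
Only numpy, scipy, OpenCV 4.12 (cv2) and the standard library are available. Lean on these libraries where they do the work, as an engineer would, in place of code of your own. Each camera call takes 0.05 s, during which the arm holds its last target. There are 200 camera calls.

TASK

The narrow nose of the tripod deck sits low. Push the loose wedge under the foot below the nose until the bubble of the level on the deck lies centred between its two marks, and let go of the wedge. Then lower the drilled plate over the four posts of the deck until it lies fully seated on their shoulders, with the bubble still between the marks and the wedge still carrying the foot; do not disturb the dropper bottle, the timer or the marker pen.

Things in the scene. Friction and masses are not known exactly. Their poses are not given: they have to be found in the camera images.
- stand: Dark steel floor bar fixed to the table, 50 x 200 mm, with two pivot lugs at y = +-80 mm for the deck's rear legs. Origin below the middle of the hinge line, which runs along its y axis, 25 mm above the origin. Its -x axis points to the deck's nose, roughly to the robot's left. Its height differs from run to run (origin 0 to 6 mm below the table top), so the lift that the foot needs varies.
- deck: Aluminium table on two rear legs hinged at the floor bar. Origin mid hinge line; -x to the nose, y along the hinge, z up. Board z = 125 to 135 mm, from x = +30 (200 mm wide) to -230 mm (nose, 100 mm wide), 0.13 to 0.15 m above the worktop: it overhangs the foot, so lean the gripper back about 40 degrees there. The nose starts 0.045 rad low on a stop and lifts easily (3 to 6 N on the foot).
- foot (a point): Lowest point of the steel foot (ball of 18 mm diameter on a 12 mm rod) below the nose: x = -180, y = 0, z = -7 mm in the deck's frame, so 50 mm inside the nose's front edge. It hangs 4 to 10 mm above the table at the start, and is 12 to 18 mm above it when the deck is level.
- seat (a point): Middle of the four posts at the height of their shoulders (x = -85, y = 0, z = 147 mm in the deck's frame); the seated plate's origin comes here. Posts at 28 mm either side along the deck's x and 52 mm either side along y: shoulders 16 mm across, 12 mm above the board, and on them tapered pins 8 mm across that rise 14 mm more.
- bubble (a joint): White bubble, 12 mm long, in the level on the nose: distance from its middle (m). 0 is centred; positive (toward the hinge) while the nose is low, about +0.0135 at the start; negative when the nose is too high. It moves 0.3 mm per mrad of tilt, about 0.42 mm per mm that the wedge is pushed in. Centred, its ends are 3 mm from the two black marks.
- wedge: Loose grey plastic wedge, 100 x 26 x 30 mm, 70 g. Origin in the centre of its underside, x to the thin nose at x = +50 mm. The top rises evenly from 3 mm high there to 22 mm at x = -26 mm (1 in 4); from x = -26 to -50 mm is a grip block 30 mm high, 26 mm wide. It goes in nose first along the deck's +x, in line with the foot, and holds by friction.
- plate: Loose drilled steel plate, 90 x 130 x 6 mm (x, y, z), 250 g, lying flat. Origin in the centre of its underside, z up. Four 12 mm through holes at x = +-28, y = +-52 mm; a half turn gives the same fit. Bow handle on top: a bar along y, 14 mm thick in x, 62 mm long, 24 to 38 mm above the underside; grip it across x.
- dropper: Bystander: small capped dropper bottle, 34 mm across, 62 mm high, origin at its underside. Leave it alone.
- timer: Bystander: small white lab timer lying flat, 62 x 66 x 20 mm, origin at its underside. Leave it alone.
- marker: Bystander: marker pen lying flat, 12 x 136 x 13 mm, origin at its underside. Leave it alone.
There are look-alikes about, which are no part of the job. There is more than one size of the plate; the job needs the larger.

How it is judged (in metres and radians):
On the way, in this order (a step that is already met when the one before it is completed fails the run):
1. the wedge carries the foot, the bubble is between its marks, and the robot has let go of wedge and deck (value of joint bubble between -0.003 and 0.003 m and contact force between wedge and deck above 0.5 N and contact force between each of the fingers, the arm and wedge below 0.1 N and contact force between each of the arm, the fingers and deck below 0.1 N), for 0.3 s.
2. the plate is over the four posts and seated on their shoulders (z of plate in the frame of deck between 0.1445 and 0.1495 m and horizontal distance between plate and seat below 0.006 m and angle between the x axis of plate and the x axis of deck, either way round below 0.1 rad), for 0.2 s.
At the end, for the whole second after the job is handed in: Bubble within 3 mm of its middle (between its marks); foot resting on the wedge (over 0.5 N); plate at rest on the shoulders of the four posts: underside within 2.5 mm of their height, origin within 6 mm of their middle, within 0.1 rad of square either way round; all released (all of step 2 and value of joint bubble between -0.003 and 0.003 m and contact force between wedge and deck above 0.5 N and linear speed of each of plate, wedge below 0.01 m/s); the robot touches nothing.
It fails at once if the dropper bottle is moved more than 30 mm (distance of dropper from where it was at the start of the episode above 0.03 m).
It fails at once if the timer is moved more than 30 mm (distance of timer from where it was at the start of the episode above 0.03 m).
It fails at once if the marker pen is moved more than 30 mm (distance of marker from where it was at the start of the episode above 0.03 m).
It also fails if it takes over 58 s, if anything falls off the work surface, if the arm or the gripper's body presses on something with over 40 N, if the wrist force passes 120 N, or if a joint passes its speed limit or range.

## Working session

There is one attempt and no reset: what is moved stays moved. The work goes in short steps, Python scripts to look and compute and a tool call to move; the robot and the scene stay as the last step left them, time stands still between calls to the robot, and variables do not carry over. Pictures are saved under pics/ and viewed, at most 13 in all, crops included, and the job is handed in when it is done.

Besides the shell and the picture viewer there is one more tool, called after ">>>" as name(argument=value, ...), one argument or row to a line, values as JSON. apply_moves: Moves the arm, as the interface text tells. Its arguments: {"type":"object","properties":{"targets":{"type":"array","items":{"type":"array","items":{"type":"number"}}},"squeeze":{"type":"number"}},"required":["targets"]}

```bash
mkdir -p pics
cat > h.py <<'E'
import numpy as np, cv2
from scipy.spatial.transform import Rotation as R
from workcell import manip
def Tcam(p, st=None):
    T=np.eye(4)
    if 'hand_eye' in p:
        B=np.eye(4);B[:3,:3]=R.from_quat(st['eef_rot']).as_matrix();B[:3,3]=st['tool_pos']
        return B@np.array(p['hand_eye'])
    Rm=R.from_rotvec(np.ravel(p['rvec'])).as_matrix()
    T[:3,:3]=Rm.T;T[:3,3]=-Rm.T@np.ravel(p['tvec']);return T
def cloud(p,st=None):
    h,w=p['depth'].shape;K=np.array(p['mtx']);k=p['k1']
    v,u=np.mgrid[:h,:w]
    xd=(u-K[0,2])/K[0,0];yd=(v-K[1,2])/K[1,1]
    x,y=xd.copy(),yd.copy()
    for _ in range(8):
        f=1+k*(x*x+y*y);x=xd/f;y=yd/f
    d=p['depth'];P=np.stack([x*d,y*d,d],-1)
    T=Tcam(p,st);W=P@T[:3,:3].T+T[:3,3];W[d<=0]=np.nan
    return W
def save(p,n,crop=None,s=1):
    im=p['pixels'][:,:,::-1]
    if crop: im=im[crop[1]:crop[3],crop[0]:crop[2]]
    cv2.imwrite('pics/'+n,cv2.resize(im,None,fx=s,fy=s,interpolation=cv2.INTER_CUBIC))
E
python3 - <<'E'
from h import *
for n in ('top','side'):
    p=manip.read_camera(n);save(p,n+'0.png',s=1.5);W=cloud(p);np.savez(n+'0.npz',W=W,px=p['pixels'])
    for l in 'stand deck wedge plate dropper timer marker bubble foot'.split():
        for b in manip.trace(l,p)[:4]:
            m=b['pixels'];q=W[m];q=q[~np.isnan(q[:,0])]
            print(n,l,round(b['confidence'],2),np.round(b['bbox']),np.round(np.median(q,0)) if len(q) else None, np.round(np.percentile(q,97,axis=0)-np.percentile(q,3,axis=0)) if len(q) else None)
print(manip.observe())
E
```

```text
top stand 0.85 [297. 164. 398. 237.] [ 520. -139.  153.] [159. 238.  15.]
top deck 0.72 [295. 161. 403. 235.] [ 520. -138.  153.] [162. 242.  16.]
top plate 0.97 [215. 210. 248. 253.] [454. 210.   5.] [120.  86.  36.]
top plate 0.96 [244. 161. 283. 194.] [622. 114.   4.] [83. 91. 28.]
top plate 0.44 [264. 122. 286. 147.] [754.  79.  18.] [59. 63.  8.]
top dropper 0.71 [338. 137. 351. 151.] [ 720. -134.   44.] [28. 28. 52.]
top marker 0.64 [268. 258. 311. 266.] [363.  37.  11.] [ 18. 121.   9.]
top foot 0.3 [295. 164. 402. 237.] [ 520. -138.  153.] [159. 240.  15.]
side stand 0.69 [131. 158. 224. 237.] [ 540. -159.  152.] [175. 236. 152.]
side deck 0.88 [131. 155. 227. 228.] [ 536. -142.  153.] [168. 239. 101.]
side wedge 0.8 [322. 193. 350. 203.] [459. 400.  13.] [37. 88. 29.]
side wedge 0.61 [230. 263. 252. 287.] [766.  82.  18.] [60. 63. 13.]
side plate 0.82 [236. 226. 277. 254.] [628. 117.   5.] [81. 90. 27.]
side plate 0.67 [273. 186. 301. 215.] [470. 213.   6.] [127.  85.  37.]
side dropper 0.7 [160. 248. 172. 266.] [ 736. -136.   37.] [69. 36. 63.]
side timer 0.73 [228. 264. 25
[... 412 characters left out ...]
e_s': 1.0, 'joints': array([ 1.16341978e+00,  3.50708453e-01,  1.65178136e+00,  1.21616504e-05,
        1.13908173e+00, -8.46114220e-02]), 'joint_vel': array([-0.00074379, -0.00091797, -0.0002792 , -0.00063703,  0.00208434,
       -0.00038951]), 'tau': array([ 1.36742576e-03, -5.06022620e+01, -2.91655093e+01,  1.07414744e-04,
        5.24973930e-04, -7.75431772e-07]), 'tool_pos': array([174.43334805, 521.60599023, 225.89201888]), 'eef_rot': array([ 1.60685467e-01,  9.87005664e-01,  1.15805158e-05, -2.78673369e-06]), 'wrist_force': array([0.38837779, 0.74829761, 1.10728015]), 'wrist_torque': array([-0.00128089, -0.01869177,  0.03595222]), 'gripper_force': 0.0, 'grip_width': 85.23760866714831}
```

View pics/top0.png

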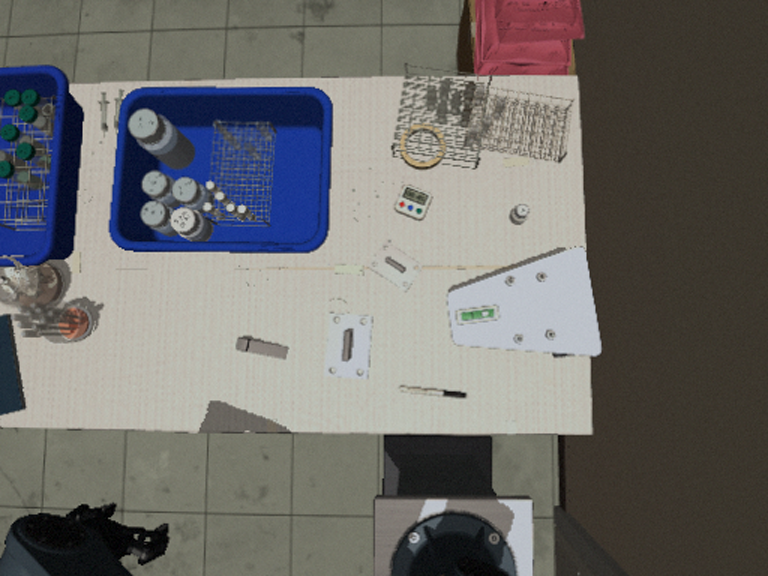

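View pics/side0.png

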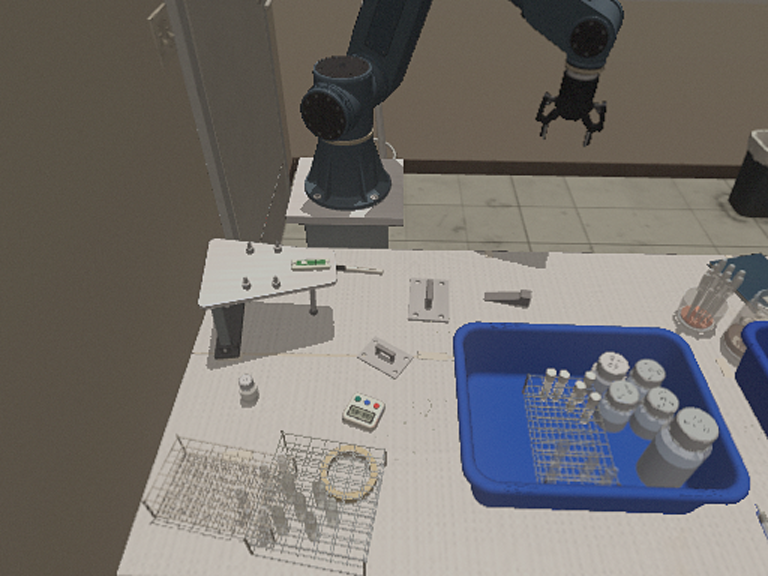

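Top view (512-px coordinates): the larger plate is at about (231,231), 120×86 mm extents. The look-alike at (263,178) measures 83×91 mm, including rotation, so it is smaller. The wedge is at (174,231) with its grip block on the left and its nose toward the deck. The deck is at (350,200), with the nose to the left. Next I'll measure poses and make one confirming crop.

```bash
cat > fit.py <<'E'
from h import *
from scipy.optimize import minimize
def rect(q):
    r=cv2.minAreaRect(q[:,:2].astype(np.float32)); return np.round(r[0],1),np.round(r[1],1),round(r[2],1)
def deckfit(W):
    m=(W[...,2]>128)&(W[...,2]<175)&(W[...,0]>380)&(W[...,0]<680)&(W[...,1]<20)&(W[...,1]>-310)
    q=W[m]
    # plane
    c=np.median(q,0)
    for _ in range(5):
        A=np.c_[q[:,:2]-c[:2],np.ones(len(q))]; s=np.linalg.lstsq(A,q[:,2],rcond=None)[0]
        r=q[:,2]-A@s; k=np.abs(r)<2.5; q=q[k]
    hull=cv2.convexHull(q[:,:2].astype(np.float32))
    def sd(p):
        t=p[2]; ex=np.array([np.cos(t),np.sin(t)]); ey=np.array([-ex[1],ex[0]])
        P=[p[:2]+a*ex+b*ey for a,b in((30,-100),(30,100),(-230,50),(-230,-50))]
        im=[np.zeros((400,400),np.uint8) for _ in 'ab']
        f=lambda z:np.round((np.array(z).reshape(-1,2)-[330,-340])*16).astype(np.int32)
        cv2.fillConvexPoly(im[0],f(P),1,shift=4);cv2.fillConvexPoly(im[1],f(hull),1,shift=4)
        return (im[0]^im[1]).sum()
    best=min((minimize(sd,[530,-230,t],method='Nelder-Mead',options=dict(initial_simplex=[[530,-230,t],[560,-230,t],[530,-200,t],[530,-230,t+.15]])) for t in(-1.8,-1.57,-1.35)),key=lambda r:r.fun)
    p=best.x; ex=np.array([np.cos(p[2]),np.sin(p[2])])
    return p,best.fun,len(q),c,s, s[:2]@ex   # slope along deck +x (positive= nose low)
E
python3 - <<'E'
from fit import *
for n in('top','side'):
    d=np.load(n+'0.npz');W=d['W']
    def sel(x,y,r,lo,hi):
        m=(np.hypot(W[...,0]-x,W[...,1]-y)<r)&(W[...,2]>lo)&(W[...,2]<hi);return W[m]
    q=sel(459,400,70,7,35);print(n,'wedge',rect(q),'block',sel(459,400,70,25,35).mean(0),'tot',q.mean(0))
    q=sel(460,212,90,3.5,42);print('plate',rect(q)); q=sel(460,212,60,30,42);print(' handle',rect(q),q.mean(0))
    q=sel(625,115,70,3.5,42);print('small',rect(q))
    q=sel(400,300,60,-8,8);print('table z',np.median(q[:,2]))
    print('deck',deckfit(W))
px=np.load('top0.npz')['px'];save({'pixels':px},'crop0.png',(150,140,300,260),5)
E
```

```text
top wedge (array([450.1, 392.6]), array([93.3, 26.8]), 78.1) block [457.42707795 426.66951749  28.93991759] tot [451.39559043 397.93714842  18.17702218]
plate (array([457.2, 212.4]), array([171.5, 162.6]), 26.7)
 handle (array([456.4, 211.6]), array([14.1, 60. ]), 85.5) [455.50453204 211.44894297  36.66922709]
small (array([627.5, 123.2]), array([122.3, 122. ]), 16.5)
table z 0.16253456504682617
deck (array([ 533.98577043, -214.4471892 ,   -1.43758758]), np.float64(1041.0), 3778, array([ 519.94895519, -137.63279565,  153.20665673]), array([ 4.31295692e-03, -4.04757830e-02,  1.52832761e+02]), np.float64(0.04069002699398472))
side wedge (array([453.8, 395.4]), array([88.9, 31.7]), 77.1) block [461.34491225 427.25506258  29.25428827] tot [458.68548777 402.99578408  17.70152166]
plate (array([452.6, 215.4]), array([165. , 155.4]), 82.0)
 handle (array([458.2, 213.8]), array([13.4, 62.3]), 87.5) [461.62851028 214.11905319  36.69099587]
small (array([621.4, 119.1]), array([132.3, 115.4]), 39.1)
table z 0.7465959978112551
deck (array([ 536.42055333, -212.82435254,   -1.43988207]), np.float64(1076.0), 2293, array([ 533.26749113, -136.6711692 ,  153.86265941]), array([ 5.86192695e-04, -4.21688930e-02,  1.53458004e+02]), np.float64(0.04188457410086138))
```

View pics/crop0.png

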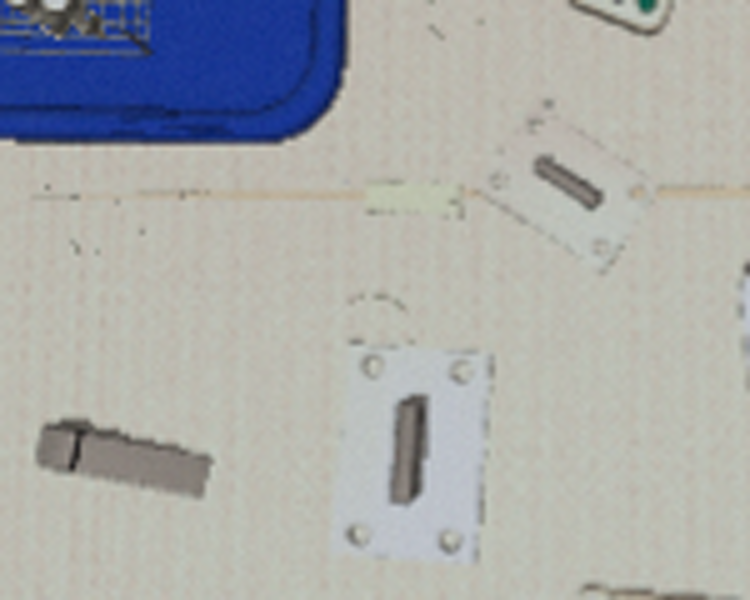

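Large plate confirmed: it is the bigger one, at crop (415,455). The wedge is at crop (125,460) with its block at the left end. Next is the standoff pose.

```bash
cat > mv.py <<'E'
from h import *
def pose(xyz,yaw_d,lean,back=0):
    """d = horizontal heading of wedge (rad); lean deg; tool y to the left-or-right perp"""
    d=np.array([np.cos(yaw_d),np.sin(yaw_d),0]);l=np.radians(lean)
    z=d*np.sin(l)-np.array([0,0,np.cos(l)]);y=np.array([-d[1],d[0],0])
    x=np.cross(y,z);M=np.c_[x,y,z];return np.array(xyz,float)-back*z,M
def rel(p,M):
    st=manip.observe();R0=R.from_quat(st['eef_rot']).as_matrix()
    print('shift',np.round(R0.T@(p-st['tool_pos']),1),'turn',np.round(R.from_matrix(R0.T@M).as_rotvec(),3),'t',round(st['time_s'],2))
E
python3 - <<'E'
from mv import *
rel(*pose([459,427,23],-1.78,40,110))
E
```

```text
shift [-291.9   70.8  118.6] turn [ 0.507 -0.568  1.393] t 1.0
```

>>> apply_moves(
  targets=[
    [-292,71,100,0.507,-0.568,1.393,60],
    [-292,71,100,0.507,-0.568,1.393,60],
    [-292,71,100,0.507,-0.568,1.393,60],
    [-292,71,100,0.507,-0.568,1.393,60],
    [-292,71,119,0.507,-0.568,1.393,60],
    [-292,71,119,0.507,-0.568,1.393,60],
    [-292,71,119,0.507,-0.568,1.393,60],
    [-292,71,119,0.507,-0.568,1.393,60],
    [-292,71,119,0.507,-0.568,1.393,60],
    [-292,71,119,0.507,-0.568,1.393,60],
    [-292,71,119,0.507,-0.568,1.393,60],
  ],
  squeeze=40,
)

```text
time_s: 2.38
tool_pos: [473.9, 496.3, 107.0]
eef_rot: [0.73, 0.592, -0.265, 0.215]
wrist_force: [-0.9, 0.3, 0.3]
grip_width: 59.9
gripper_force: 0.0
```

Run:
```python
from mv import *
from fit import rect
st=manip.observe();p=manip.read_camera('wrist');W=cloud(p,st);save(p,'w1.png',s=1.5)
print(st['tool_pos'],st['joints'])
for b in manip.trace('wedge',p)[:3]:
    q=W[b['pixels']];q=q[~np.isnan(q[:,0])];print(b['confidence'],b['bbox'],len(q))
    if len(q)>50:
        f=q[(q[:,2]>2.5)&(q[:,2]<35)];k=q[(q[:,2]>27)&(q[:,2]<34)]
        print(rect(f),'block',k.mean(0),rect(k))
rel(*pose([459,427,23],-1.78,40,0))
```

```text
[473.85959456 496.30323337 106.95616648] [ 0.86213032  1.08972435  0.78537789 -0.32969735  1.8836359   1.06769417]
0.96 [247.6, 163.5, 273.4, 208.7] 1221
(array([450.2, 392.1]), array([102.8,  32.3]), 81.1) block [459.01491046 432.74587603  30.44278452] (array([458.5, 430.2]), array([24.5, 27.6]), 80.8)
0.36 [396.0, 281.3, 413.2, 289.8] 110
(array([ 723., -127.]), array([33.4, 13. ]), 4.1) block [nan nan nan] (array([0., 0.]), array([0., 0.]), 0.0)
shift [-2.000e-01 -1.000e-01  1.103e+02] turn [ 0.001 -0.001  0.001] t 2.48<stdin>:9: RuntimeWarning: Mean of empty slice.
  ret = um.true_divide(
```

View pics/w1.png

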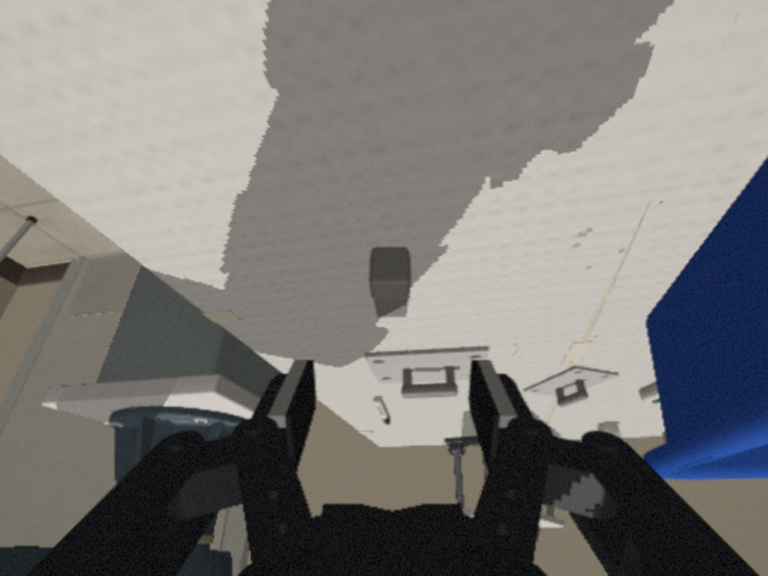

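The wrist view shows the wedge block at (260,185), squarely between the fingers, centre (458.5,430). I go in, grip, and lift.

Run:
```python
from mv import *
rel(*pose([458.5,430,23],-1.75,40,0))
```

```text
shift [  1.9  -1.3 108.4] turn [-0.019 -0.001 -0.022] t 2.48
```

>>> apply_moves(
  targets=[
    [2,-1,50,-0.019,0,-0.022,50],
    [2,-1,90,-0.019,0,-0.022,50],
    [2,-1,108,-0.019,0,-0.022,45],
    [2,-1,108,-0.019,0,-0.022,10],
    [2,-1,108,-0.019,0,-0.022,10],
    [2,-1,108,-0.019,0,-0.022,10],
    [2,-1,108,-0.019,0,-0.022,10],
  ],
  squeeze=40,
)

```text
time_s: 3.35
tool_pos: [459.0, 430.5, 23.2]
eef_rot: [0.722, 0.602, -0.262, 0.219]
wrist_force: [0.1, -0.0, -1.2]
grip_width: 23.3
gripper_force: 39.2
```

Run:
```python
from mv import *
ex=np.array([.132,-.991,0]); foot=np.array([512.2,-41.1,0])
# lift straight up, then staging: TCP at wedge x=-38 ; wedge origin 130 before the foot, 10 mm up
p,M=pose([458.5,430,83],-1.75,40);rel(p,M)
t=foot-ex*(38+110);t[2]=43
print(t);rel(*pose(t,-1.4387,40))
```

```text
shift [-38.8  -0.3 -45.4] turn [ 0.    -0.001 -0.001] t 3.35
[492.664 105.568  43.   ]
shift [-253.2   91.3  186.3] turn [-0.2   -0.001 -0.239] t 3.35
```

>>> apply_moves(
  targets=[
    [-39,0,-45,0,0,0,10],
    [-39,0,-45,0,0,0,10],
    [-279,91,156,-0.2,0,-0.239,10],
    [-279,91,156,-0.2,0,-0.239,10],
    [-279,91,156,-0.2,0,-0.239,10],
    [-279,91,156,-0.2,0,-0.239,10],
    [-279,91,156,-0.2,0,-0.239,10],
    [-279,91,156,-0.2,0,-0.239,10],
    [-253,91,186,-0.2,0,-0.239,10],
    [-253,91,186,-0.2,0,-0.239,10],
    [-253,91,186,-0.2,0,-0.239,10],
  ],
)

```text
time_s: 4.72
tool_pos: [492.6, 106.2, 43.7]
eef_rot: [0.619, 0.707, -0.225, 0.257]
wrist_force: [-0.7, 0.1, -0.2]
grip_width: 23.7
gripper_force: 39.5
```

Run:
```python
from mv import *
from fit import *
st=manip.observe();p=manip.read_camera('wrist');W=cloud(p,st);save(p,'w2.png',s=1.5)
print(st['tool_pos'],st['grip_width'])
np.savez('w2.npz',W=W,px=p['pixels'])
for l in('foot','wedge','deck'):
    for b in manip.trace(l,p)[:3]:
        q=W[b['pixels']];q=q[~np.isnan(q[:,0])];print(l,b['confidence'],b['bbox'],len(q),np.percentile(q,[3,50,97],axis=0).round() if len(q) else '')
# foot rod: points between z 5 and 110 near the foot
m=(np.hypot(W[...,0]-512,W[...,1]+41)<40)&(W[...,2]>25)&(W[...,2]<110);q=W[m]
print('rod',len(q),np.median(q,0) if len(q) else '',rect(q) if len(q)>5 else '')
m=(np.hypot(W[...,0]-512,W[...,1]+41)<40)&(W[...,2]>5)&(W[...,2]<25);q=W[m];print('ball',len(q),np.percentile(q,[3,50,97],axis=0).round(1) if len(q) else '')
```

```text
[492.57139519 106.2027224   43.66983036] 23.73311422283134
foot 0.64 [255.2, 263.6, 268.7, 340.7] 927 [[505. -38.  14.]
 [511. -33.  53.]
 [517. -31.  89.]]
wedge 0.63 [242.8, 203.9, 283.8, 260.6] 2224 [[480. 100.  24.]
 [492. 117.  41.]
 [503. 119.  52.]]
deck 0.9 [254.6, 260.6, 266.9, 338.3] 949 [[505. -38.  13.]
 [511. -33.  52.]
 [517. -30.  89.]]
rod 759 [510.73898879 -33.26120923  61.33518795] (array([510.8, -34. ]), array([11.8,  9.2]), 5.9)
ball 176 [[503.5 -38.3  11.7]
 [510.7 -33.5  18.5]
 [519.2 -31.1  24.7]]
```

View pics/w2.png

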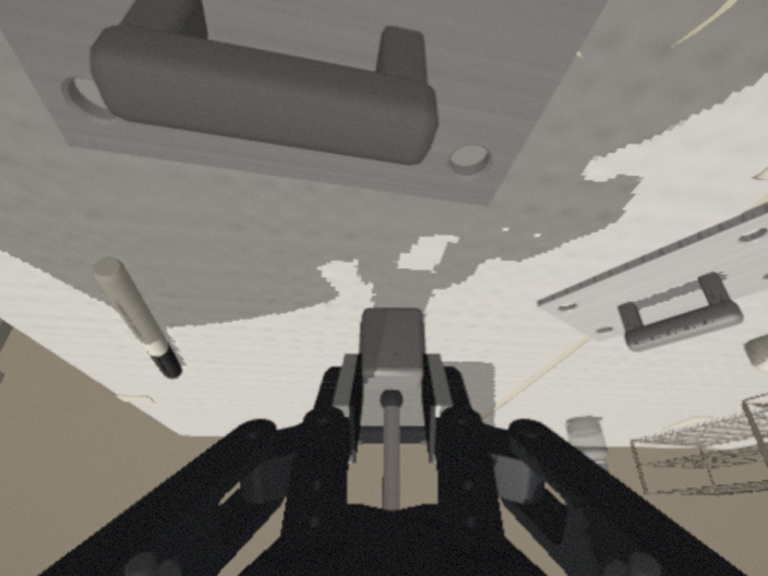

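The wedge is held straight in the fingers and the foot rod at (261,265) lines up with it; the foot is at about (511,-40). I lower it to the table and move in 50 mm.

>>> apply_moves(
  targets=[
    [6,0,8,0,0,0,10],
    [12.5,0,15,0,0,0,10],
    [12.5,0,15,0,0,0,10],
    [-6.5,0.5,31,0,0,0,10],
    [-25.5,0.5,47,0,0,0,10],
    [-25.5,0.5,47,0,0,0,10],
  ],
)

```text
time_s: 5.68
tool_pos: [499.0, 55.2, 23.1]
eef_rot: [0.62, 0.706, -0.226, 0.257]
wrist_force: [0.2, -0.4, 1.9]
grip_width: 23.1
gripper_force: 39.8
```

Run:
```python
from mv import *
from fit import *
p=manip.read_camera('top');print(deckfit(cloud(p))[-1]);s=manip.read_camera('side');print(deckfit(cloud(s))[-1])
st=manip.observe();print(st['tool_pos'],st['wrist_force'],p['mtx'][0])
for q in(p,s):
  b=manip.boxes_of('bubble',q);print(b[:2])
```

```text
0.04136784242668215
0.042401356529992315
[499.07767223  56.47902025  23.07832716] [-0.82561355 -0.39631287  0.64567035] [363.7814825   0.        265.123729 ]
[]
[]
```

>>> apply_moves(
  targets=[
    [-5.5,0,4.8,0,0,0,10],
    [-11.5,0,9.6,0,0,0,10],
    [-17,0,14.5,0,0,0,10],
    [-23,0,19.3,0,0,0,10],
    [-23,0,19.3,0,0,0,10],
  ],
)

```text
time_s: 6.5
tool_pos: [503.3, 26.0, 23.3]
eef_rot: [0.619, 0.707, -0.225, 0.257]
wrist_force: [2.4, -2.3, -2.9]
grip_width: 23.2
gripper_force: 39.4
```

```bash
cat > tilt.py <<'E'
from mv import *
from fit import *
def run():
    p=manip.read_camera('top');s=manip.read_camera('side')
    print(deckfit(cloud(p))[-1],deckfit(cloud(s))[-1])
    st=manip.observe();print(st['time_s'],st['tool_pos'],st['wrist_force'],st['grip_width'])
    for n,q in(('t',p),('s',s)):
        im=q['pixels'].astype(int);g=(im[...,1]-np.maximum(im[...,0],im[...,2])>25)
        g[:,:285]&=(n=='s')
        g[:140]=0;g[200 if n=='s' else 225:]=0
        if n=='s': g[:,:185]=0;g[:,230:]=0
        else: g[:,335:]=0
        ys,xs=np.nonzero(g);print(n,len(xs),(xs.min(),xs.max(),ys.min(),ys.max()) if len(xs) else '')
    return p,s
E
python3 - <<'E'
from tilt import *
p,s=run()
a=cv2.resize(p['pixels'][195:225,295:340],None,fx=8,fy=8,interpolation=cv2.INTER_CUBIC)
b=cv2.resize(s['pixels'][165:189,188:233],None,fx=8,fy=8,interpolation=cv2.INTER_CUBIC)
cv2.imwrite('pics/lev1.png',np.vstack([a,b])[:,:,::-1])
E
```

```text
0.02974120971735678 0.030493584028214112
6.6 [503.16820136  26.04075506  23.32397392] [ 1.96358067 -2.3012336  -1.42589139] 23.75693584721235
t 87 (np.int64(308), np.int64(329), np.int64(206), np.int64(212))
s 46 (np.int64(197), np.int64(215), np.int64(173), np.int64(176))
```

View pics/lev1.png

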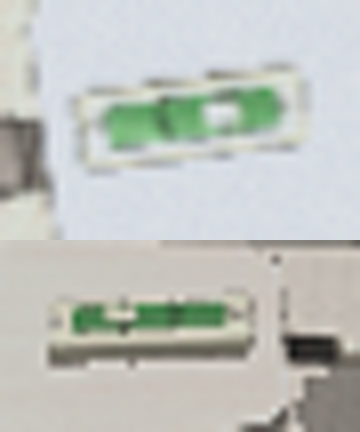

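The level crop shows the bubble about 10 mm toward the hinge (px 222 against the tube middle at 193). The plane fits agree at about 33 mrad, so roughly 24 mm remain; I push 20 mm first.

>>> apply_moves(
  targets=[
    [-4,0,3.3,0,0,0,10],
    [-8,0,6.6,0,0,0,10],
    [-12,0,10,0,0,0,10],
    [-15.3,0,12.9,0,0,0,10],
    [-15.3,0,12.9,0,0,0,10],
  ],
)

```text
time_s: 7.22
tool_pos: [505.8, 6.7, 23.2]
eef_rot: [0.619, 0.707, -0.225, 0.257]
wrist_force: [1.0, 0.4, -2.7]
grip_width: 23.5
gripper_force: 39.6
```

Run:
```python
from tilt import *
run()
```

```text
0.0018933681567456738 0.002702485477645946
7.325 [505.83641445   6.65044991  23.22591034] [ 1.52853232 -0.3890343  -2.92631698] 23.62064104808399
t 90 (np.int64(310), np.int64(331), np.int64(206), np.int64(212))
s 37 (np.int64(196), np.int64(214), np.int64(172), np.int64(175))
```

>>> apply_moves(
  targets=[
    [-1.2,0,1,0,0,0,10],
    [-2.4,0,2,0,0,0,10],
    [-2.4,0,2,0,0,0,10],
    [-2.4,0,2,0,0,0,38],
    [-2.4,0,2,0,0,0,38],
    [-2.4,0,2,0,0,0,38],
  ],
)

```text
time_s: 8.07
tool_pos: [506.2, 3.4, 23.4]
eef_rot: [0.619, 0.707, -0.226, 0.257]
wrist_force: [-0.1, -0.5, -0.2]
grip_width: 38.1
gripper_force: 0.0
```

Run:
```python
from tilt import *
p,s=run()
a=cv2.resize(p['pixels'][195:225,295:340],None,fx=12,fy=12,interpolation=cv2.INTER_CUBIC)
b=cv2.resize(s['pixels'][165:185,188:233],None,fx=12,fy=12,interpolation=cv2.INTER_CUBIC)
cv2.imwrite('pics/lev2.png',np.vstack([a,b])[:,:,::-1])
```

```text
1.8119571946320178e-07 0.00029606663142385883
8.175 [506.18370416   3.44531519  23.36568203] [-0.1609475   0.1086708   0.15445191] 38.298607286943614
t 91 (np.int64(310), np.int64(331), np.int64(206), np.int64(212))
s 41 (np.int64(195), np.int64(214), np.int64(171), np.int64(174))
```

View pics/lev2.png

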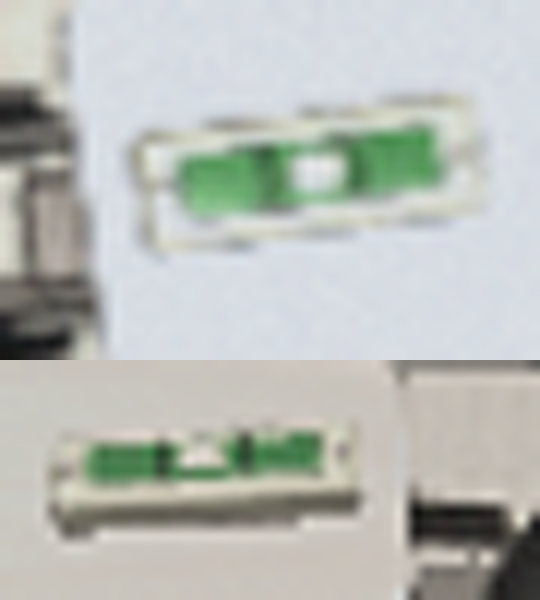

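The bubble is between its marks: top view bubble at 318 with marks at 270/357, side view 200 with marks at 163/243. The wedge is released. I retreat along the tool axis, then go above the plate.

Run:
```python
from mv import *
rel(*pose([457,212.5,170],np.radians(-3.5),0))
```

```text
shift [  69.4  -21.4 -249.7] turn [-0.48   0.582 -1.318] t 8.18
```

>>> apply_moves(
  targets=[
    [0,0,-30,0,0,0,40],
    [0,0,-90,0,0,0,40],
    [0,0,-140,0,0,0,40],
    [69,-21,-250,-0.48,0.582,-1.318,60],
    [69,-21,-250,-0.48,0.582,-1.318,60],
    [69,-21,-250,-0.48,0.582,-1.318,60],
    [69,-21,-250,-0.48,0.582,-1.318,60],
    [69,-21,-250,-0.48,0.582,-1.318,60],
    [69,-21,-250,-0.48,0.582,-1.318,60],
    [69,-21,-250,-0.48,0.582,-1.318,60],
    [69,-21,-250,-0.48,0.582,-1.318,60],
    [69,-21,-250,-0.48,0.582,-1.318,60],
  ],
)

```text
time_s: 9.68
tool_pos: [457.8, 211.8, 170.6]
eef_rot: [0.029, 1.0, 0.001, -0.0]
wrist_force: [-0.7, 0.5, -0.5]
grip_width: 59.7
gripper_force: 0.0
```

Run:
```python
from tilt import *
st=manip.observe();p=manip.read_camera('wrist');W=cloud(p,st)
for b in manip.trace('plate',p)[:3]:
    q=W[b['pixels']];q=q[~np.isnan(q[:,0])];print(b['confidence'],b['bbox'],len(q))
    k=q[(q[:,2]>31)&(q[:,2]<42)];f=q[(q[:,2]>3.5)&(q[:,2]<42)]
    if len(k)>20: print('handle',rect(k),k.mean(0),'plate',rect(f))
run()
rel(*pose([457,212.5,31],np.radians(-3.5),0))
```

```text
0.87 [201.3, 273.7, 243.8, 318.8] 1187
0.75 [224.9, 117.2, 307.1, 225.0] 7695
handle (array([455.5, 215.2]), array([13.8, 61.2]), 85.7) [454.09589028 215.2922149   38.47566022] plate (array([455.8, 215.3]), array([ 90.1, 129.8]), 86.2)
-0.00046498643287818764 -0.00038787712605503464
9.875 [457.22228024 212.4180713  170.42952181] [ 0.05846715  0.25443517 -0.34766687] 60.070129965184435
t 90 (np.int64(310), np.int64(331), np.int64(206), np.int64(212))
s 41 (np.int64(195), np.int64(214), np.int64(171), np.int64(174))
shift [3.000e-01 1.000e-01 1.394e+02] turn [-0.     0.    -0.001] t 9.88
```

Run:
```python
from tilt import *
rel(*pose([455.8,215.3,30],np.radians(-3.8),0))
```

```text
shift [  1.6   2.8 140.4] turn [-0.     0.     0.005] t 9.88
```

>>> apply_moves(
  targets=[
    [1.6,2.8,60,0,0,0.005,50],
    [1.6,2.8,115,0,0,0.005,45],
    [1.6,2.8,140,0,0,0.005,40],
    [1.6,2.8,140,0,0,0.005,2],
    [1.6,2.8,140,0,0,0.005,2],
    [1.6,2.8,140,0,0,0.005,2],
    [1.6,2.8,140,0,0,0.005,2],
    [1.6,2.8,110,0,0,0.005,2],
    [1.6,2.8,60,0,0,0.005,2],
    [1.6,2.8,0,0,0,0.005,2],
    [1.6,2.8,-60,0,0,0.005,2],
    [1.6,2.8,-85,0,0,0.005,2],
  ],
  squeeze=80,
)

```text
time_s: 11.38
tool_pos: [456.6, 215.6, 259.5]
eef_rot: [0.033, 0.999, 0.001, 0.003]
wrist_force: [-0.0, -0.6, -2.7]
grip_width: 8.6
gripper_force: 78.7
```

Run:
```python
from tilt import *
p,s=run()
for W in(cloud(p),cloud(s)):
    m=(W[...,2]>138)&(W[...,2]<178)&(W[...,0]>380)&(W[...,0]<680)&(W[...,1]<20)&(W[...,1]>-310)
    f=deckfit(W);print(f[0],f[1],f[3],f[4])
```

```text
3.144403203114724e-05 1.9237841166035557e-05
11.475 [456.87994539 215.72347817 258.47508616] [-0.56019323 -0.90308302 -3.5783259 ] 8.757606911305185
t 92 (np.int64(310), np.int64(331), np.int64(206), np.int64(212))
s 41 (np.int64(195), np.int64(214), np.int64(171), np.int64(174))
[ 535.52133929 -219.8337751    -1.43010313] 982.0 [ 519.97413189 -142.49520536  156.04640214] [1.22210392e-03 1.41327437e-04 1.56183933e+02]
[ 537.50184007 -218.40460921   -1.43872768] 1146.0 [ 533.9479167  -141.29968427  156.67372347] [-4.71995295e-03 -6.46414320e-04  1.56729307e+02]
```

Run:
```python
from tilt import *
rel(*pose([518,-20,290],0.138,0))
```

```text
shift [ -76.7 -231.1  -31.6] turn [ 0.002  0.006 -0.204] t 11.47
```

>>> apply_moves(
  targets=[
    [-77,-231,-31.6,0.002,0.006,-0.204,2],
    [-77,-231,-31.6,0.002,0.006,-0.204,2],
    [-77,-231,-31.6,0.002,0.006,-0.204,2],
    [-77,-231,-31.6,0.002,0.006,-0.204,2],
    [-77,-231,-31.6,0.002,0.006,-0.204,2],
    [-77,-231,-31.6,0.002,0.006,-0.204,2],
    [-77,-231,-31.6,0.002,0.006,-0.204,2],
  ],
)

```text
time_s: 12.35
tool_pos: [517.1, -19.1, 286.3]
eef_rot: [-0.07, 0.998, -0.001, -0.004]
wrist_force: [-0.1, -0.0, -2.6]
grip_width: 8.5
gripper_force: 78.8
```

Run:
```python
from tilt import *
st=manip.observe();w=manip.read_camera('wrist');save(w,'w3.png',s=1.5)
p=manip.read_camera('top');s=manip.read_camera('side');print(st['tool_pos'],st['eef_rot'],st['wrist_force'])
T=np.array([[x,y] for x in(-113,-57) for y in(-52,52)])
for n,q in(('w',w),('t',p),('s',s)):
    W=cloud(q,st);np.savez('w3'+n,W=W,px=q['pixels'])
    e=np.array([np.cos(-1.435),np.sin(-1.435)]);f=np.array([-e[1],e[0]])
    for a,b in T:
        c=np.array([536.5,-219.1])+a*e+b*f
        m=(np.hypot(W[...,0]-c[0],W[...,1]-c[1])<18)&(W[...,2]>163)&(W[...,2]<190)
        k=W[m];print(n,(a,b),c.round(1),len(k),k.mean(0).round(1) if len(k) else '',k[:,2].max().round(1) if len(k) else '')
    m=(np.abs(W[...,2]-263)<12)&(np.hypot(W[...,0]-518,W[...,1]+20)<110);k=W[m]
    if len(k)>30: print(n,'plate held',len(k),rect(k),np.percentile(k[:,2],[5,50,95]))
```

```text
[517.08411081 -19.05998734 286.3433836 ] [-6.96831136e-02  9.97562761e-01 -6.57195596e-04 -3.51694464e-03] [-0.12145345 -0.04161508 -2.60373487]
w (np.int64(-113), np.int64(-52)) [ 469.7 -114.2] 238 [ 467.2 -110.2  172.4] 184.7
w (np.int64(-113), np.int64(52)) [ 572.7 -100.1] 193 [568.8 -97.6 172.1] 184.8
w (np.int64(-57), np.int64(-52)) [ 477.3 -169.7] 273 [ 474.5 -165.3  172.3] 184.3
w (np.int64(-57), np.int64(52)) [ 580.3 -155.6] 217 [ 576.2 -152.6  172.1] 184.7
w plate held 15093 (array([517.4, -17.9]), array([130.7,  90.5]), 8.0) [261.4866196  262.64410214 263.78707098]
t (np.int64(-113), np.int64(-52)) [ 469.7 -114.2] 30 [ 467.9 -111.8  170.9] 183.5
t (np.int64(-113), np.int64(52)) [ 572.7 -100.1] 0  
t (np.int64(-57), np.int64(-52)) [ 477.3 -169.7] 0  
t (np.int64(-57), np.int64(52)) [ 580.3 -155.6] 0  
t plate held 424 (array([517.8, -20.2]), array([138.6,  74. ]), 16.0) [258.57778962 261.25720918 263.69124275]
s (np.int64(-113), np.int64(-52)) [ 469.7 -114.2] 26 [ 471.6 -111.9  170.8] 180.8
s (np.int64(-113), np.int64(52)) [ 572.7 -100.1] 27 [575.5 -98.5 171. ] 181.5
s (np.int64(-57), np.int64(-52)) [ 477.3 -169.7] 27 [ 479.5 -167.2  170.4] 183.2
s (np.int64(-57), np.int64(52)) [ 580.3 -155.6] 31 [ 582.1 -153.9  171. ] 183.8
s plate held 870 (array([519. , -17.8]), array([134.4,  88.7]), 7.9) [258.67825724 261.67903575 263.73633871]
```

View pics/w3.png

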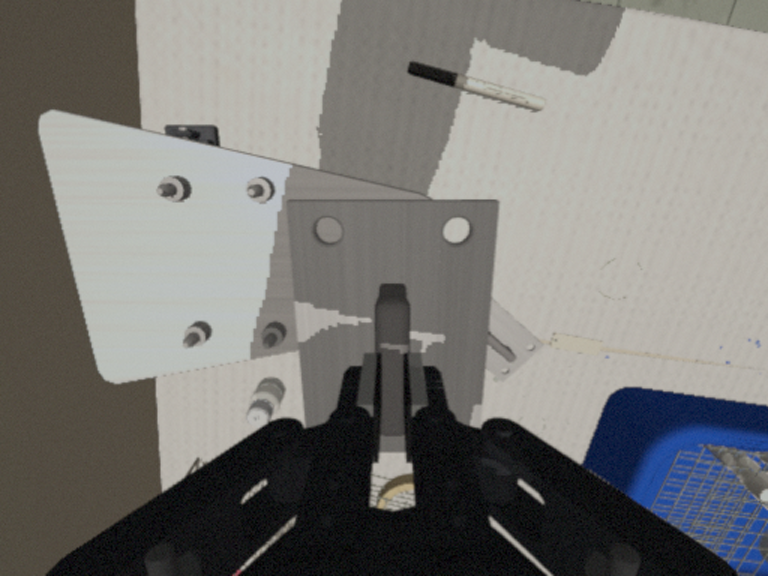

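All four posts and the held plate show in one wrist picture: posts at about (116,126), (173,126), (130,223) and (182,223), plate top edge at row 133. I refine from the pin tips.

```bash
cat > posts.py <<'E'
from tilt import *
L=np.array([[x,y] for x in(-28,28) for y in(-52,52)],float)
def tips(W,c0=(525,-134.9),th=-1.435,lo=179,hi=188):
    e=np.array([np.cos(th),np.sin(th)]);f=np.array([-e[1],e[0]]);A=[];B=[]
    for a,b in L:
        c=np.array(c0)+a*e+b*f
        m=(np.hypot(W[...,0]-c[0],W[...,1]-c[1])<14)&(W[...,2]>lo)&(W[...,2]<hi);k=W[m]
        if len(k)>2: A.append([a,b]);B.append(np.r_[k.mean(0),len(k)])
    A=np.array(A);B=np.array(B);print(B.round(1))
    if len(A)<3:return
    ca,cb=A.mean(0),B[:,:2].mean(0);U,_,V=np.linalg.svd((A-ca).T@(B[:,:2]-cb));Q=V.T@U.T
    t=np.arctan2(Q[1,0],Q[0,0]);o=cb-Q@ca
    print('seat',o.round(1),'th',t.round(4),'res',np.abs(A@Q.T+o-B[:,:2]).max().round(1))
E
python3 - <<'E'
from posts import *
for n in'ws':
    W=np.load('w3'+n+'.npz')['W'];tips(W);tips(W,lo=165,hi=170)
w=manip.read_camera('wrist');st=manip.observe();print('cam',Tcam(w,st)[:3,3],np.array(w['hand_eye']).round(2).tolist())
W=np.load('w3w.npz')['W'];k=W[(W[...,2]>255)&(W[...,2]<270)&(np.hypot(W[...,0]-517,W[...,1]+18)<85)];print(rect(k))
E
```

```text
[[ 467.6 -111.3  181.7   52. ]
 [ 570.   -98.4  181.5   37. ]
 [ 474.7 -166.8  181.7   55. ]
 [ 577.5 -153.5  181.7   41. ]]
seat [ 522.5 -132.5] th -1.4427 res 0.4
[[ 467.2 -110.3  168.7  122. ]
 [ 568.7  -97.3  168.6   94. ]
 [ 474.  -164.8  168.6  125. ]
 [ 576.  -152.3  168.6  102. ]]
seat [ 521.5 -131.2] th -1.4453 res 0.8
[[ 468.9 -112.5  180.2    3. ]
 [ 573.3  -99.1  180.3    3. ]
 [ 476.  -167.9  181.     3. ]
 [ 580.5 -154.1  180.8    5. ]]
seat [ 524.7 -133.4] th -1.4415 res 0.7
[[ 472.2 -111.1  167.8   12. ]
 [ 575.5  -98.9  167.4   13. ]
 [ 478.6 -166.4  167.7   12. ]
 [ 581.3 -154.2  167.7   15. ]]
seat [ 526.9 -132.6] th -1.455 res 0.5
cam [434.54997925 -30.34347151 436.81563631] [[-0.0, -0.95, -0.33, 84.48], [1.0, -0.0, 0.0, 0.47], [-0.0, -0.33, 0.95, -149.31], [0.0, 0.0, 0.0, 1.0]]
(array([517.4, -17.9]), array([130.7,  90.5]), 8.0)
```

Run:
```python
from posts import *
st=manip.observe();print(st['tool_pos'],R.from_quat(st['eef_rot']).as_matrix().round(4).tolist())
t=st['tool_pos']+np.array([5.9,-115.3,-41])
y=R.from_quat(st['eef_rot']).as_matrix()[:,1];print('yawy',np.arctan2(y[1],y[0]))
rel(*pose(t,np.arctan2(y[1],y[0])-np.pi/2-.011,0))
```

```text
[517.41633632 -19.38471873 287.00643037] [[-0.9903, -0.1389, -0.0057], [-0.1389, 0.9903, -0.0021], [0.006, -0.0013, -1.0]]
yawy 1.7101883097424482
shift [   9.9 -114.9   41.2] turn [-0.001 -0.006  0.011] t 12.55
```

>>> apply_moves(
  targets=[
    [5,-58,0,0,-0.006,0.011,2],
    [10,-115,0,0,-0.006,0.011,2],
    [10,-115,0,0,-0.006,0.011,2],
    [10,-115,30,0,-0.006,0.011,2],
    [10,-115,41,0,-0.006,0.011,2],
    [10,-115,41,0,-0.006,0.011,2],
    [10,-115,41,0,-0.006,0.011,2],
    [10,-115,41,0,-0.006,0.011,2],
  ],
)

```text
time_s: 13.55
tool_pos: [523.6, -135.5, 247.1]
eef_rot: [-0.064, 0.998, -0.001, 0.001]
wrist_force: [1.2, -0.0, -3.2]
grip_width: 8.6
gripper_force: 79.0
```

Run:
```python
from posts import *
st=manip.observe();w=manip.read_camera('wrist');s=manip.read_camera('side');t=manip.read_camera('top')
print(st['tool_pos'],R.from_quat(st['eef_rot']).as_matrix().round(4).tolist())
for n,q in(('w',w),('s',s),('t',t)):
    W=cloud(q,st);print(n)
    k=W[(np.abs(W[...,2]-221)<6)&(np.hypot(W[...,0]-523,W[...,1]+134)<85)]
    if len(k)>50:
        print(len(k),rect(k),np.median(k[:,2]))
        A=np.c_[k[:,:2]-k[:,:2].mean(0),np.ones(len(k))];print('tilt',np.linalg.lstsq(A,k[:,2],rcond=None)[0].round(4))
    tips(W)
a=cv2.resize(w['pixels'][60:330,100:420],None,fx=1.8,fy=1.8);cv2.imwrite('pics/w4.png',a[:,:,::-1])
```

```text
[ 523.57745421 -135.47517046  247.13022286] [[-0.9919, -0.127, 0.0015], [-0.127, 0.9919, -0.0017], [-0.0013, -0.0019, -1.0]]
w
15022 (array([ 524.4, -134.4]), array([131.2,  90.6]), 7.3) 223.2580745138476
tilt [1.700000e-03 4.500000e-03 2.232191e+02]
[]
s
835 (array([ 527. , -134.9]), array([134.3,  90.6]), 7.7) 222.0756646625589
tilt [-5.800000e-03 -2.100000e-03  2.219269e+02]
[[ 575.5  -99.4  182.4    3. ]
 [ 580.4 -154.1  180.8    5. ]]
t
537 (array([ 528. , -127.5]), array([128. ,  92.1]), 15.1) 221.24342835914376
tilt [2.600000e-03 6.000000e-04 2.212464e+02]
[]
```

View pics/w4.png

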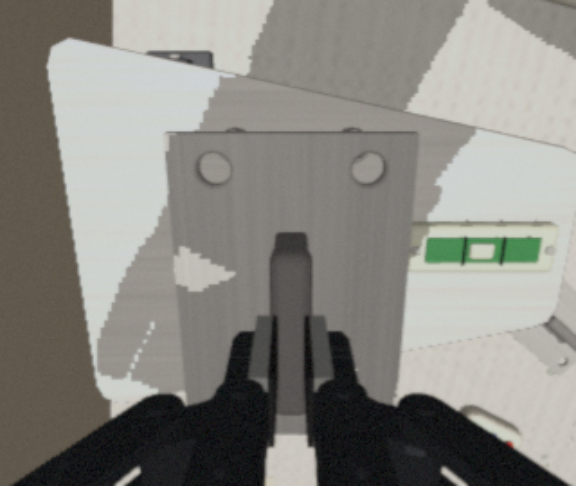

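The bubble sits centred in the wrist view (482,252, marks at 463/502). I correct by about 1.5 mm, lower to just above the pins, and look through the holes.

>>> apply_moves(
  targets=[
    [1.3,1.5,15,0,0,0,2],
    [1.3,1.5,29,0,0,0,2],
    [1.3,1.5,31,0,0,0,2],
    [1.3,1.5,31,0,0,0,2],
    [1.3,1.5,31,0,0,0,2],
  ],
)

```text
time_s: 14.32
tool_pos: [522.0, -134.4, 215.7]
eef_rot: [-0.063, 0.998, -0.001, 0.0]
wrist_force: [-0.2, -0.4, -3.2]
grip_width: 8.8
gripper_force: 79.0
```

Run:
```python
from posts import *
st=manip.observe();w=manip.read_camera('wrist');s=manip.read_camera('side');print(st['tool_pos'],st['wrist_force'])
W=cloud(w,st);k=W[(np.abs(W[...,2]-190)<7)&(np.hypot(W[...,0]-523,W[...,1]+134)<85)];print(rect(k),np.median(k[:,2]))
# expected pixel of pin tips and hole centres: dots. red = pin tip (z182), blue = hole (plate top)
T=np.linalg.inv(Tcam(w,st));K=np.array(w['mtx'])
def proj(P):
    c=T[:3,:3]@P+T[:3,3];x=c[:2]/c[2];x=x*(1+w['k1']*(x@x));return K[:2,:2]@x+K[:2,2]
for a,b in L:
    th=-1.4425;e=np.array([np.cos(th),np.sin(th)]);f=np.array([-e[1],e[0]])
    print(proj(np.r_[np.array([523.3,-133.2])+a*e+b*f,182]).round(1))
a=cv2.resize(w['pixels'][85:175,180:330],None,fx=4,fy=4,interpolation=cv2.INTER_CUBIC)
b=cv2.resize(s['pixels'][125:195,130:230],None,fx=4,fy=4,interpolation=cv2.INTER_CUBIC)
b=np.pad(b,((0,0),(0,200),(0,0)))
cv2.imwrite('pics/w5.png',np.vstack([a[:310],b])[:,:,::-1])
```

```text
[ 521.99233659 -134.35241023  215.65193586] [-0.24468025 -0.446885   -3.23729785]
(array([ 522.4, -133.4]), array([130.4,  90.5]), 7.2) 191.78489723544413
[302.7 152.6]
[296.4 280.5]
[220.6 152.8]
[227.2 280.6]
```

View pics/w5.png

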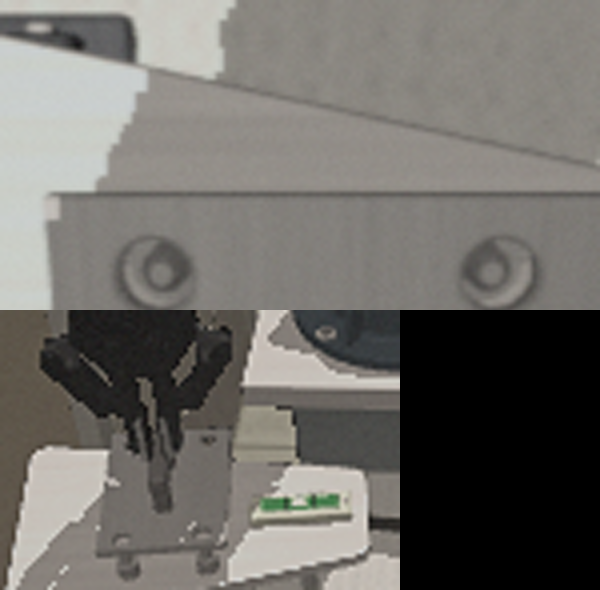

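Run:
```python
from posts import *
from scipy.optimize import least_squares
st=manip.observe();w=manip.read_camera('wrist');T=np.linalg.inv(Tcam(w,st));K=np.array(w['mtx'])
def proj(P):
    c=T[:3,:3]@P+T[:3,3];x=c[:2]/c[2];x=x*(1+w['k1']*(x@x));return K[:2,:2]@x+K[:2,2]
def fit(obs,z):
    def r(q):
        e=np.array([np.cos(q[2]),np.sin(q[2])]);f=np.array([-e[1],e[0]])
        return np.ravel([proj(np.r_[q[:2]+a*e-52*f,z])-o for a,o in zip((-28,28),obs)])
    s=least_squares(r,[523,-133,-1.44],x_scale=[1,1,.01]);print(s.x.round(4),s.cost.round(2));return s.x
a=fit([(302.5,153),(220,153)],182);b=fit([(304.7,152.5),(219.2,152.5)],191.3)
d=a-b;R0=R.from_quat(st['eef_rot']).as_matrix();print(d,'tool',R0.T@np.r_[d[:2],0],st['tool_pos'])
```

```text
[ 523.5315 -133.5177   -1.4441] 0.05
[ 521.4476 -133.3228   -1.4441] 0.25
[ 2.08397286e+00 -1.94903060e-01  6.23357517e-06] tool [-2.04246241 -0.4574626   0.00231179] [ 521.97298951 -134.33100328  215.66882208]
```

Pins show through both holes, about 1–2 mm off in x. I correct by -1.4 mm in tool x and lower.

>>> apply_moves(
  targets=[
    [-1.4,-0.4,0,0,0,0,2],
    [-1.4,-0.4,3,0,0,0,2],
    [-1.4,-0.4,6,0,0,0,2],
    [-1.4,-0.4,9,0,0,0,2],
    [-1.4,-0.4,12,0,0,0,2],
    [-1.4,-0.4,12,0,0,0,2],
  ],
)

```text
time_s: 15.22
tool_pos: [523.1, -134.5, 203.0]
eef_rot: [-0.064, 0.998, -0.001, -0.0]
wrist_force: [0.5, -0.2, -3.0]
grip_width: 8.6
gripper_force: 79.0
```

Run:
```python
from posts import *
print(manip.observe()['wrist_force']);p,s=run()
```

```text
[ 0.49398221 -0.23712591 -2.96993679]
0.0036326363090701257 -0.00012869152406557637
15.325 [ 523.23358411 -134.52563044  203.34860163] [-0.0696303  -0.16431653 -3.50408041] 9.042389977334008
t 92 (np.int64(310), np.int64(331), np.int64(206), np.int64(212))
s 42 (np.int64(195), np.int64(214), np.int64(171), np.int64(174))
```

>>> apply_moves(
  targets=[
    [0,0,2,0,0,0,2],
    [0,0,3.5,0,0,0,2],
    [0,0,4.5,0,0,0,2],
    [0,0,4.5,0,0,0,2],
  ],
)

```text
time_s: 15.82
tool_pos: [523.2, -134.4, 199.3]
eef_rot: [-0.063, 0.998, -0.001, 0.0]
wrist_force: [-2.1, 2.4, 4.1]
grip_width: 8.9
gripper_force: 81.1
```

>>> apply_moves(
  targets=[
    [0,0,-0.5,0,0,0,14],
    [0,0,-0.5,0,0,0,20],
    [0,0,-0.5,0,0,0,40],
    [0,0,-0.5,0,0,0,40],
    [0,0,-0.5,0,0,0,40],
    [0,0,-20,0,0,0,40],
    [0,0,-60,0,0,0,40],
    [0,0,-110,0,0,0,40],
    [0,0,-130,0,0,0,40],
    [0,0,-130,0,0,0,40],
  ],
)

```text
time_s: 17.08
tool_pos: [523.6, -134.5, 330.0]
eef_rot: [-0.063, 0.998, -0.001, 0.001]
wrist_force: [1.1, 0.7, -0.6]
grip_width: 40.3
gripper_force: 0.0
```

Run:
```python
from posts import *
st=manip.observe();w=manip.read_camera('wrist');save(w,'fin.png',s=1.5);W=cloud(w,st)
print(st['time_s'],st['wrist_force'])
e=np.array([np.cos(-1.4425),np.sin(-1.4425)]);f=np.array([-e[1],e[0]])
q=(W[...,:2]-[523.4,-133.3]);u=q@e;v=q@f
m=(np.abs(u)<44)&(np.abs(v)<64)&(W[...,2]>160)&(W[...,2]<180)
k=W[m&((np.hypot(np.abs(u)-28,np.abs(v)-52)>9))];print('plate top z',np.percentile(k[:,2],[5,50,95]))
A=np.c_[k[:,:2]-k[:,:2].mean(0),np.ones(len(k))];print('tilt',np.linalg.lstsq(A,k[:,2],rcond=None)[0].round(4))
b=W[(np.abs(u+65)<12)&(np.abs(v)>25)&(np.abs(v)<45)&(W[...,2]>140)];print('board z',np.median(b[:,2]))
k=W[(np.abs(W[...,2]-174)<4)&(np.hypot(u,v)<90)];print(rect(k));tips(W)
```

```text
17.075 [ 1.05395653  0.74785411 -0.60059997]
plate top z [174.38632647 175.55373614 176.67973082]
tilt [-6.000000e-04 -2.700000e-03  1.755411e+02]
board z 157.3378312337627
(array([ 520.8, -111.2]), array([129.9, 134.8]), 7.3)
[[ 467.9 -112.1  182.    38. ]
 [ 570.3  -98.8  181.8   26. ]
 [ 475.  -167.3  181.8   37. ]
 [ 577.3 -153.9  181.9   29. ]]
seat [ 522.6 -133. ] th -1.4418 res 0.5
```

View pics/fin.png

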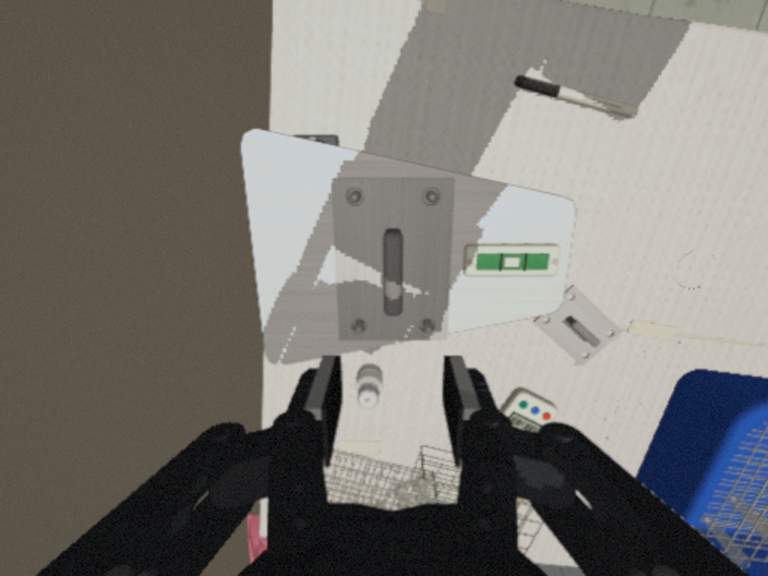

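The plate lies flat on the shoulders: its top is 18.2 mm above the board (18 expected), with pins in all four holes. The bubble at (512,262) is centred between its marks, so I'm handing in.

```bash
python3 -c "
from workcell import manip
print(manip.hand_in())"
```

```text
the job is handed in; nothing more can be done
None
```

I handed the job in after about 17 s of the 58 s: the wedge carries the foot, the bubble was centred between its marks in the last picture, the larger plate sits flat on all four shoulders, and the robot has let go; I never moved against the dropper, timer or marker, and no verdict came back.

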